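# Turn the star wheel to bring the chip before the side-view camera

### The arm

A 7-joint arm with a two-finger parallel gripper is mounted at the origin on the work surface. World frame = base frame: x ahead of the robot, y to its left, z up, the work surface at z = 0. Lengths are in m, angles in rad, forces in N, time in s.
With the tool pointing down it reaches from about 0.425 to 0.95 m from the base axis. Payload 16.7 kg.
Tool frame: the origin (TCP) lies between the finger pads; the fingertips stand ahead of it and the grasp point (between the pads) lies 6 mm ahead of it (ctrl.tip_reach is the z of the fingertips in the tool frame, in m); z points along the fingers, y is the line along which they close (so a half turn about z gives the same grasp; the last joint's range is limited). The gripper opens to 94 mm and grips with 3 to 60 N. Pads are 16 mm wide; open, the fingers measure 119 mm over their backs; the gripper's body (75 mm by 177 mm) begins 78 mm behind the grasp point.
Start: joints at [-1.254, 0.426, 0.074, 1.606, -0.034, 1.111, -0.067], TCP at [0.304, 0.603, 0.23] pointing down, gripper open.
Joint ranges: [-2.85, 2.85], [-0.5, 2.14], [-1.23, 1.37], [0.21, 2.46], [-1.02, 4.16], [0.16, 2.05], [-2.73, 2.73]. Speed limits (rad/s): [1.89, 1.89, 2.39, 2.39, 3.01, 3.01, 3.01].

### API

Orientations are given as a unit quaternion [x, y, z, w].
In Python, from plant import ctrl, get_image, calibration gives the robot as it stands.
- The arm moves only by the shell command python3 -m jog 'ROWS' [FORCE]. ROWS is JSON, a list that holds one entry, the list of rows, each a list of 7 numbers: the shift along the world's x, y, z in mm, then the turn, a rotation vector about the world's x, y, z in rad, then the opening, from -1 (shut) to 1 (fully open). A call has 1 to 10 rows; each row shifts and turns the commanded pose from where the row before left it; what a row does not reach is not made up. A row lasts 1/8 s, in which the tool goes at most 62.5 mm and 10.7 degrees, less where a joint would pass 70% of its speed; a pose out of reach is approached as far as the arm can. A call is refused whole if a number of a shift passes 62.5 or a number of a turn 0.188, either way. A call with a gripper value outside its range is refused whole. The fingers move at their own pace and stop on an object; FORCE is the grip in N (left out, the last holds). Time passes only in rows, so rows that do not move let the fingers close. It gives the time, the measured TCP pose, the force, the opening and the grip force at its end, in the units of the state.
- ctrl.get_obs(): the state, without advancing time (a new reading comes with each control period).
- get_image(name): name is "side" or "top"; returns the picture (400x640x3 uint8, red, green, blue); there is no depth.
- calibration(name): a dict with "intrinsics" (3x3 intrinsics, pixels), "distortion" ([k1, k2, p1, p2, k3] as OpenCV has them; the pictures are not rectified), "rvec" (rotation vector, rad) and "tvec" (3), from world to camera coordinates, as OpenCV has them. Camera axes: x right, y down, z forward; pixel columns grow to the right and rows downward; lengths in m; the calibration is good to about 2 mm. A picture is of the moment at which its call begins. calibration takes no time and is no camera call.
- ctrl.sign_off(): hands the job in; it is judged then, once.
The state is a dict: "time_s": time; "q": joint angles; "qd": joint speeds; "joint_torque": joint torques, N m; "tcp_pos": TCP position; "ee_rot": TCP orientation; "wrist_force": force on the tool from outside, world axes, zero at the start; "moment": the same for the moment, N m; "gripper_width": opening from 0.0 (shut) to 1.0 (fully open); "gripper_force": force on a finger pad.
Only numpy, scipy, OpenCV 4.12 (cv2) and the standard library are available. Lean on these libraries where they do the work, as an engineer would, in place of code of your own. Each camera call takes 0.05 s, during which the arm holds its last target. There are 200 camera calls.

### The job

On the inspection stand, turn the spoked wheel by pushing its spokes sideways, one after another, until the square chip that rides on the disc sits squarely in front of the camera lens. Do not touch the chip itself, and leave the wheel at rest there.

Things in the scene. Friction and masses are not known exactly. Their poses are not given: they have to be found in the camera images.
- stand: Fixed inspection stand on a 12 mm plate. Origin: table level, on the wheel's upright axis; z up; +x towards the camera. Spokes are pushed on the open -x side, facing the robot, with room to 45 deg either side of -x: elsewhere a light bridge (bar over x 7 to 17, underside z 100, top z 108; posts at y -165 and 165 mm) bars the gripper. Plate: x -135 to 290, y -180 to 180 mm.
- wheel (a joint): Turn of the flat star wheel, rad, counter-clockwise from above; 0 or a whole turn = chip at the lens. No stops or detents; light friction, stays where left. Disc 130 mm across, top z 53 mm. Six steel spokes 10 mm thick, mid z 49 mm, free beneath down to the plate, bare 65 to 115 mm from the axis, then 18 mm balls; they point at joint + 30, 90, 150, 210, 270, 330 deg from the stand's +x.
- chip: Square black chip on a thin green carrier, 30 x 30 x 8 mm, fixed on the disc midway between two spokes; origin: centre of its underside, z 53 mm, 42 mm from the wheel axis, at angle joint from the stand's +x. Also on the disc, 120 deg apart and equally far out: an upright aluminium can (18 mm across, 17 tall) and a narrow black pin header (34 x 10 mm, 13 tall).
- view_point (a point): Fixed point where the chip's origin belongs: 42 mm from the wheel axis on the stand's +x side, z 53 mm, straight in front of the camera lens. The black lens barrel (39 mm across, axis z 58 mm) lies along x with its face 150 mm from the wheel axis; the white camera box behind it reaches 270 mm and z 84 mm.

How it is judged:
By the outcome, as a careful person would: the job done as asked, in the order asked, and still so for the second after the job is handed in, with the robot touching nothing.
It also fails if it takes over 51 s, if anything falls off the work surface, if the arm or the gripper's body presses on something with over 40 N, if the wrist force passes 120 N, or if a joint passes its speed limit or range.

## Working session

There is one attempt and no reset: what is moved stays moved. The work goes in short steps, Python scripts to look and compute and a shell command to move; the robot and the scene stay as the last step left them, time stands still between calls to the robot, and variables do not carry over. Pictures are saved under pics/ and viewed, at most 10 in all, crops included, and the job is handed in when it is done.

```bash
mkdir -p pics
python3 - <<'E'
from plant import ctrl,get_image,calibration
import cv2,numpy as np
for n in("top","side"):
    im=get_image(n); cv2.imwrite(f"pics/{n}0.png",im[:,:,::-1]); c=calibration(n)
    R=cv2.Rodrigues(np.array(c["rvec"]))[0]; print(n,c,"pos",-R.T@np.array(c["tvec"]).ravel())
o=ctrl.get_obs(); print(o, ctrl.tip_reach)
E
```

```text
top {'intrinsics': array([[373.46232869,   0.        , 322.21098976],
       [  0.        , 373.46232869, 201.08061468],
       [  0.        ,   0.        ,   1.        ]]), 'distortion': array([0.02673426, 0.        , 0.        , 0.        , 0.        ]), 'rvec': array([ 2.1489582 , -2.14880155,  0.13297788]), 'tvec': array([0.02533168, 0.63025429, 0.6324112 ])} pos [0.54129342 0.01950106 0.71023041]
side {'intrinsics': array([[369.71372302,   0.        , 318.12659331],
       [  0.        , 369.71372302, 200.14523637],
       [  0.        ,   0.        ,   1.        ]]), 'distortion': array([-0.03818837,  0.        ,  0.        ,  0.        ,  0.        ]), 'rvec': array([ 2.06325029, -0.69416654,  0.39263963]), 'tvec': array([-0.49887256,  0.28404596,  0.34316157])} pos [ 0.31060911 -0.4050842   0.43213953]
{'time_s': 0.1, 'q': array([-1.25352461,  0.42665452,  0.07384203,  1.60656732, -0.0340813 ,
        1.11079938, -0.06712469]), 'qd': array([-0.00074406,  0.00035819, -0.00089671, -0.00112714, -0.00061012,
       -0.00128411, -0.00128728]), 'joint_torque': array([ 6.81736157e-03, -9.37455511e+01,  3.67649205e+00, -4.55047560e+01,
       -4.85950476e-02,  1.66058599e-02,  2.00496379e-04]), 'tcp_pos': array([0.3036052 , 0.60243903, 0.22984453]), 'ee_rot': array([ 2.31291720e-01,  9.72884268e-01, -5.78038287e-04, -8.93787734e-05]), 'wrist_force': array([-0.58743374, -0.381373  , -0.1237422 ]), 'moment': array([-0.01851194,  0.05183616,  0.00803451]), 'gripper_force': 0.0, 'gripper_width': 1.0002449123775725} 0.025
```

View pics/top0.png

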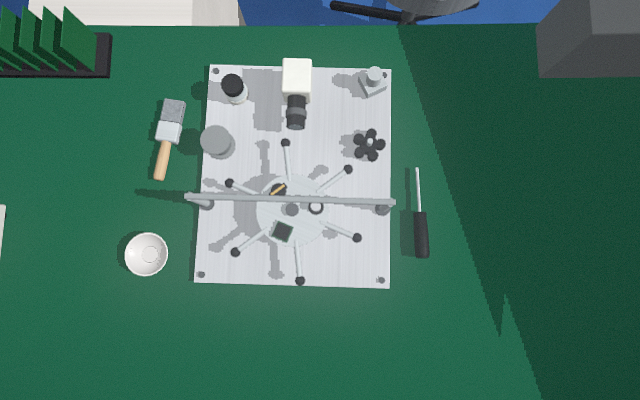

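View pics/side0.png

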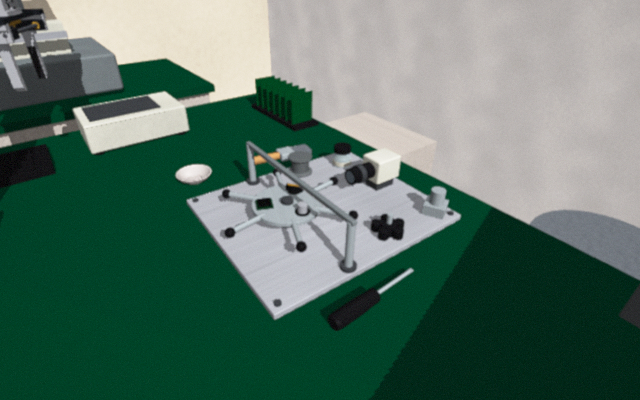

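The top view shows the chip at about (282,231), on the robot side. The six balls are near (285,143), (348,169), (357,238), (300,281), (235,252) and (229,183). The camera points towards image-up (+x). Next I fit the stand pose and the joint angle.

```bash
cat > h.py <<'E'
import cv2,numpy as np
from plant import calibration
from scipy.optimize import least_squares
def proj(n,P):
    c=calibration(n); return cv2.projectPoints(np.array(P,float).reshape(-1,1,3),c["rvec"],c["tvec"],c["intrinsics"],c["distortion"])[0].reshape(-1,2)
def ray(n,uv,z):
    c=calibration(n); p=cv2.undistortPoints(np.array(uv,float).reshape(-1,1,2),c["intrinsics"],c["distortion"]).reshape(-1,2)
    R=cv2.Rodrigues(c["rvec"])[0]; d=np.c_[p,np.ones(len(p))]@R; o=-R.T@c["tvec"].ravel()
    return o+d*((z-o[2])/d[:,2])[:,None]
def S(p,q): # stand->world
    c,s=np.cos(p[2]),np.sin(p[2]); q=np.array(q,float).reshape(-1,3)
    return np.c_[p[0]+c*q[:,0]-s*q[:,1],p[1]+s*q[:,0]+c*q[:,1],q[:,2]]
def spokes(j,r=.124,z=.049):
    a=j+np.radians([30,90,150,210,270,330]); return np.c_[r*np.cos(a),r*np.sin(a),0*a+z]
E
python3 - <<'E'
from h import *
balls=np.array([(285,143),(348,169),(357,238),(300,281),(235,252),(229,183)])
cor=np.array([(210,65),(391,69),(390,289),(194,282)]); chip=np.array([(282,231)])
b=ray("top",balls,.049); c=ray("top",cor,.012); h=ray("top",chip,.061)
print(b.round(3),c.round(3),h.round(3))
# spoke order: image up=+x, right=-y => clockwise listing
C=np.array([(.29,.18,.012),(.29,-.18,.012),(-.135,-.18,.012),(-.135,.18,.012)])
def f(p):
    j=p[3]; s=S(p,spokes(j)); d=np.linalg.norm(b[:,None]-s[None],axis=2).min(1)
    return np.r_[(S(p,C)-c)[:,:2].ravel(),d,(S(p,[[.042*np.cos(j),.042*np.sin(j),.061]])-h)[0,:2]]
for j0 in(2.8,3.1,3.5):
    r=least_squares(f,[.5,.05,0,j0]); print(r.x.round(4),np.degrees(r.x[2:]).round(2),r.cost,(r.fun*1e3).round(1))
E
```

```text
[[ 0.736  0.093  0.049]
 [ 0.688 -0.021  0.049]
 [ 0.564 -0.036  0.049]
 [ 0.489  0.064  0.049]
 [ 0.539  0.178  0.049]
 [ 0.662  0.193  0.049]] [[ 0.906  0.248  0.012]
 [ 0.896 -0.11   0.012]
 [ 0.473 -0.098  0.012]
 [ 0.485  0.26   0.012]] [[0.575 0.095 0.061]]
[ 0.6129  0.0781 -0.0301  2.7653] [ -1.72 158.44] 1.10034708547392e-05 [ 2.6  1.8  1.1 -1.  -0.   0.2 -1.5  1.8  0.7  0.7  0.3  0.4  0.9  1.
 -1.  -0.3]
[ 0.6129  0.0781 -0.0301  2.7653] [ -1.72 158.44] 1.1003470869244365e-05 [ 2.6  1.8  1.1 -1.  -0.   0.2 -1.5  1.8  0.7  0.7  0.3  0.4  0.9  1.
 -1.  -0.3]
[ 0.6125  0.082  -0.0337  3.8017] [ -1.93 217.82] 0.0008077944238070512 [  2.8   4.6  -0.    1.8  -1.1   4.6  -1.3   6.1   1.5   3.7   5.1   5.5
   4.2   2.3   3.1 -37.7]
```

```bash
python3 - <<'E'
from h import *
p=[.6129,.0781,-.0301]
prev=None
for a in list(range(222,140,-6)):
    t=np.radians(a); w=S(p,[[.088*np.cos(t),.088*np.sin(t),0]])[0]*1e3
    print(a,w[:2].round(1), None if prev is None else (w-prev)[:2].round(1)); prev=w
E
python3 -m jog '[[[0,-60,0,0,0,0.145,-1],[0,-60,0,0,0,0.145,-1],[20,-60,0,0,0,0.146,-1],[40,-60,0,0,0,0,-1],[40,-60,0,0,0,0,-1],[40,-60,0,0,0,0,-1],[40,-60,-20,0,0,0,-1],[40,-60,-30,0,0,0,-1],[15,-60,-30,0,0,0,-1],[0,-39,0,0,0,0,-1]]]' 30
```

```text
222 [545.8  21.2] None
216 [540.2  28.5] [-5.6  7.3]
210 [535.4  36.4] [-4.8  7.9]
204 [531.5  44.7] [-3.9  8.3]
198 [528.4  53.4] [-3.   8.7]
192 [526.3  62.4] [-2.1  9. ]
186 [525.1  71.5] [-1.2  9.1]
180 [524.9  80.7] [-0.2  9.2]
174 [525.7  89.9] [0.8 9.2]
168 [527.4  99. ] [1.7 9.1]
162 [530.1 107.8] [2.7 8.8]
156 [533.6 116.3] [3.6 8.5]
150 [538.  124.4] [4.4 8.1]
144 [543.3 131.9] [5.2 7.6]
time_s: 1.35
tcp_pos: [0.506, 0.0728, 0.1605]
ee_rot: [0.016, 1.0, -0.001, -0.001]
wrist_force: [0.5, -1.0, 0.4]
gripper_width: 0.006
gripper_force: 0.0
```

```bash
python3 -m jog '[[[0,0,0,0,0,0,-1],[0,0,0,0,0,0,-1]]]'
```

```text
time_s: 1.6
tcp_pos: [0.5066, 0.0764, 0.1625]
ee_rot: [0.015, 1.0, 0.0, -0.0]
wrist_force: [-0.1, 1.1, 0.4]
gripper_width: 0.006
gripper_force: 0.0
```

```bash
python3 -m jog '[[[18,-26,0,0,0,0,-1],[18,-26,-10,0,0,0,-1],[0,0,-32,0,0,0,-1],[0,0,-30,0,0,0,-1],[0,0,-30,0,0,0,-1],[0,0,0,0,0,0,-1]]]'
```

```text
time_s: 2.35
tcp_pos: [0.5414, 0.025, 0.059]
ee_rot: [0.014, 1.0, -0.0, -0.002]
wrist_force: [-0.3, 0.6, 0.6]
gripper_width: 0.006
gripper_force: 0.0
```

```bash
python3 -m jog '[[[-3,5,0,0,0,0,-1],[-5,8,0,0,0,0,-1],[-4,8,0,0,0,0,-1],[-3,9,0,0,0,0,-1],[-2,9,0,0,0,0,-1],[-1,9,0,0,0,0,-1],[0,9,0,0,0,0,-1],[1,9,0,0,0,0,-1],[2,9,0,0,0,0,-1],[3,8,0,0,0,0,-1]]]'
python3 -m jog '[[[3,8,0,0,0,0,-1],[4,8,0,0,0,0,-1],[2,4,0,0,0,0,-1],[2,3,0,0,0,0,-1],[0,0,0,0,0,0,-1],[-5,-10,0,0,0,0,-1]]]'
python3 - <<'E'
from plant import get_image; import cv2
cv2.imwrite("pics/top1.png",cv2.resize(get_image("top")[50:300,180:420,::-1],None,fx=2,fy=2))
E
```

```text
time_s: 3.6
tcp_pos: [0.5307, 0.1073, 0.0604]
ee_rot: [0.015, 1.0, -0.0, -0.0]
wrist_force: [1.5, -1.4, 0.0]
gripper_width: 0.004
gripper_force: 0.8
time_s: 4.35
tcp_pos: [0.5366, 0.12, 0.0604]
ee_rot: [0.015, 1.0, 0.0, 0.0]
wrist_force: [0.4, 0.0, 0.4]
gripper_width: 0.002
gripper_force: 0.0
```

View pics/top1.png

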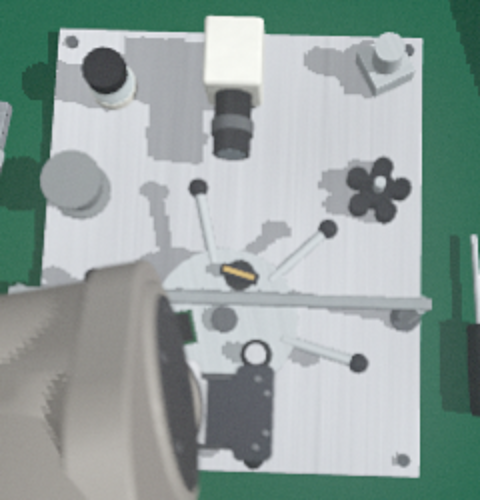

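Three balls are visible, at full-frame (279,143.5), (344,164.5) and (359.5,231.5). The chip's green edge shows at about (273,212), beside the arm.

```bash
cat >> h.py <<'E'
P0=[.6129,.0781,-.0301]
def jball(px,z=.049,n="top"):
    b=ray(n,px,z)-np.array([P0[0],P0[1],0]); print("r",np.hypot(b[:,0],b[:,1]).round(4))
    return (np.degrees(np.arctan2(b[:,1],b[:,0])-P0[2])-30)%60
E
python3 - <<'E'
from h import *
print(jball([(279,143.5),(344,164.5),(359.5,231.5)]))
print(S(P0,[[.042*np.cos(np.radians(a)),.042*np.sin(np.radians(a)),.061] for a in (105,110)]), proj("top",S(P0,[[.042*np.cos(np.radians(a)),.042*np.sin(np.radians(a)),.061] for a in (100,110)])))
E
```

```text
r [0.1251 0.1241 0.1245]
[43.75951281 43.77515227 44.05654194]
[[0.60325546 0.11897766 0.061     ]
 [0.59972944 0.11798153 0.061     ]] [[268.15851636 212.93482871]
 [269.03987845 216.99925744]]
```

```bash
python3 -m jog '[[[0,0,25,0,0,0,-1],[0,0,25,0,0,0,-1],[0,-20,0,0,0,0,-1],[6,-40,0,0,0,0,-1],[6,-36,0,0,0,0,-1],[0,0,0,0,0,0,-1]]]'
```

```text
time_s: 5.15
tcp_pos: [0.5481, 0.0194, 0.1099]
ee_rot: [0.018, 1.0, -0.001, -0.0]
wrist_force: [-0.2, -0.6, -0.3]
gripper_width: 0.004
gripper_force: 0.0
```

```bash
python3 -m jog '[[[0,0,-25,0,0,0,-1],[0,0,-25,0,0,0,-1],[0,0,0,0,0,0,-1],[-6,8,0,0,0,0,-1],[-6,8,0,0,0,0,-1],[-4,9,0,0,0,0,-1],[-3,9,0,0,0,0,-1],[-3,9,0,0,0,0,-1],[-1,9,0,0,0,0,-1],[0,9,0,0,0,0,-1]]]'
python3 -m jog '[[[0,9,0,0,0,0,-1],[2,9,0,0,0,0,-1],[3,9,0,0,0,0,-1],[3,8,0,0,0,0,-1],[4,7,0,0,0,0,-1],[2,4,0,0,0,0,-1],[2,3,0,0,0,0,-1],[0,0,0,0,0,0,-1],[-3,-8,0,0,0,0,-1]]]'
python3 -m jog '[[[0,0,25,0,0,0,-1],[0,0,25,0,0,0,-1],[0,-20,0,0,0,0,-1],[6,-40,0,0,0,0,-1],[6,-36,0,0,0,0,-1],[0,0,0,0,0,0,-1]]]'
python3 - <<'E'
from plant import get_image; import cv2
cv2.imwrite("pics/top2.png",cv2.resize(get_image("top")[50:300,180:420,::-1],None,fx=2,fy=2))
E
```

```text
time_s: 6.4
tcp_pos: [0.5255, 0.0853, 0.0604]
ee_rot: [0.015, 1.0, -0.0, -0.0]
wrist_force: [0.8, -1.9, 0.2]
gripper_width: 0.003
gripper_force: 0.8
time_s: 7.52
tcp_pos: [0.5386, 0.126, 0.0604]
ee_rot: [0.015, 1.0, 0.0, 0.0]
wrist_force: [0.6, -0.1, 0.4]
gripper_width: 0.003
gripper_force: 0.0
time_s: 8.28
tcp_pos: [0.5501, 0.0253, 0.1099]
ee_rot: [0.018, 1.0, -0.001, -0.0]
wrist_force: [0.2, 0.1, 0.2]
gripper_width: 0.005
gripper_force: 0.0
```

View pics/top2.png

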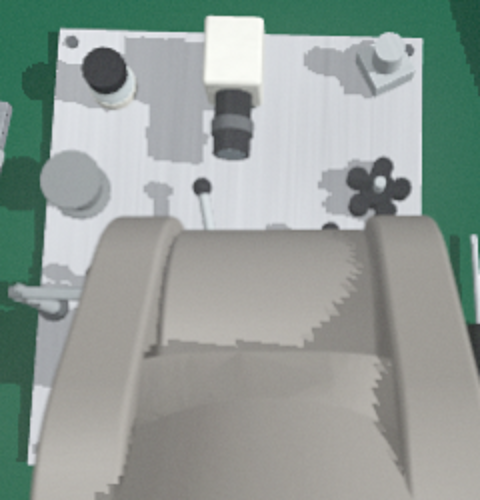

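One ball is visible, at crop (202,186), which is full-frame (281,143). The arm hides the rest.

Run:
```python
from h import *
print(jball([(281,143)]))
```

```text
r [0.1253]
[42.04496993]
```

```bash
python3 -m jog '[[[-4,-4,-25,0,0,0,-1],[0,0,-25,0,0,0,-1],[0,0,0,0,0,0,-1],[-6,8,0,0,0,0,-1],[-5,8,0,0,0,0,-1],[-4,9,0,0,0,0,-1],[-3,9,0,0,0,0,-1],[-2,9,0,0,0,0,-1],[-1,9,0,0,0,0,-1],[0,8,0,0,0,0,-1]]]'
python3 -m jog '[[[1,7,0,0,0,0,-1],[1,5,0,0,0,0,-1],[1,4,0,0,0,0,-1],[1,3,0,0,0,0,-1],[0,2,0,0,0,0,-1],[0,1,0,0,0,0,-1],[0,0,0,0,0,0,-1],[0,0,0,0,0,0,-1]]]'
python3 - <<'E'
from plant import get_image; import cv2
cv2.imwrite("pics/top3.png",cv2.resize(get_image("top")[50:300,180:420,::-1],None,fx=2,fy=2,interpolation=cv2.INTER_CUBIC))
cv2.imwrite("pics/side3.png",cv2.resize(get_image("side")[120:330,180:470,::-1],None,fx=2.5,fy=2.5,interpolation=cv2.INTER_CUBIC))
E
```

```text
time_s: 9.57
tcp_pos: [0.5255, 0.0863, 0.0604]
ee_rot: [0.015, 1.0, -0.0, -0.0]
wrist_force: [1.9, -1.7, -1.5]
gripper_width: 0.003
gripper_force: 0.8
time_s: 10.58
tcp_pos: [0.5295, 0.1078, 0.0605]
ee_rot: [0.015, 1.0, 0.0, -0.0]
wrist_force: [0.2, -1.4, -0.3]
gripper_width: 0.005
gripper_force: 0.4
```

View pics/top3.png

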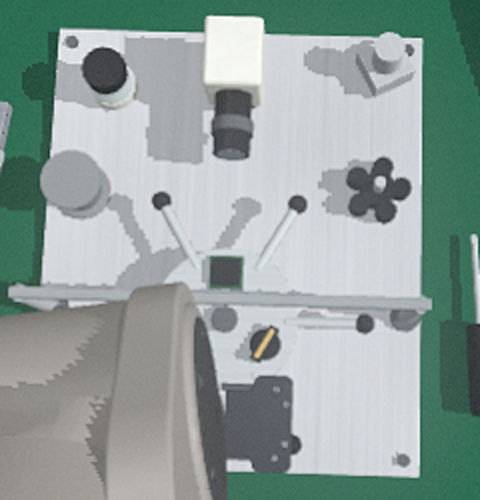

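View pics/side3.png

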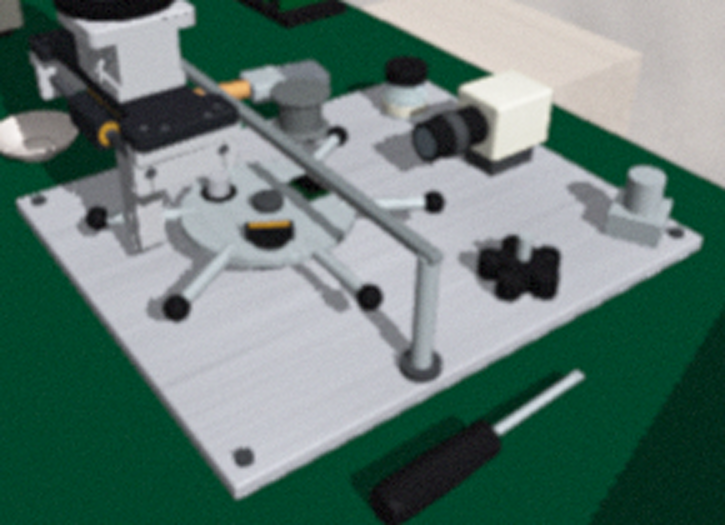

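The chip now sits almost at the lens, with its centre at about (293,185). The front balls are at about (261,150) and (329,152). I'll refine this with blob centroids and use all the pictures for the stand pose.

```bash
cat > m.py <<'E'
from h import *
from plant import get_image
def blob(im,u,v,r=8):
    g=im[v-r:v+r+1,u-r:u+r+1].astype(float).mean(2); w=np.clip(95-g,0,50)
    y,x=np.mgrid[v-r:v+r+1,u-r:u+r+1]; return (w*x).sum()/w.sum(),(w*y).sum()/w.sum()
def meas(guess,chip):
    im=np.mean([get_image("top") for _ in range(3)],0)
    px=[blob(im,*g) for g in guess]; print(np.round(px,1),jball(px).round(2))
    cp=[blob(im,*chip,r=9)]; c=ray("top",cp,.061)[0]-[P0[0],P0[1],0]
    print("chip",np.round(cp,1),np.hypot(*c[:2]),np.degrees(np.arctan2(c[1],c[0])-P0[2]))
    return im
E
python3 - <<'E'
from m import *
im=meas([(261,150),(329,152),(362,212)],(293,186))
# stand axis checks: predicted lens face centre top, hub, lens axis points, plate corners/screws
print(proj("top",S(P0,[[.15,0,.0775],[.17,0,.0775],[.27,0,.084],[.2,0,.084],[0,0,.06],[.012,0,.108]])))
print(proj("top",S(P0,[(.29,.18,.012),(.29,-.18,.012),(-.135,-.18,.012)])))
# lens edges: dark run per row; box edges: bright run
for v in (102,106,110,114,118,122,126):
    g=im[v].mean(1)[275:320]; d=np.where(g<75)[0]+275; print(v,d.min(),d.max(),d.mean())
for v in (62,70,78,86):
    g=im[v].mean(1)[270:325]; d=np.where(g>215)[0]+270; print(v,d.min(),d.max(),d.mean())
E
```

```text
r [0.1262 0.1249 0.1225]
[[259.8 149.9]
 [328.1 151.3]
 [361.4 211.7]] [0.61 1.25 0.48]
chip [[291.9 185.6]] 0.042323216264081136 2.45421436624231
[[294.64063691 123.60330348]
 [295.09005953 112.64625818]
 [296.99697181  57.07516765]
 [295.46248264  94.82877649]
 [292.02525481 209.54763308]
 [289.71277352 199.00119969]]
[[209.14055268  63.72971444]
 [391.51049768  68.48507453]
 [389.88005782 289.0156025 ]]
102 288 292 290.0
106 288 304 292.3333333333333Traceback (most recent call last):
  File "<stdin>", line 8, in <module>
    return umr_minimum(a, axis, None, out, keepdims, initial, where)
ValueError: zero-size array to reduction operation minimum which has no identity
```

Run:
```python
from m import *
im=np.mean([get_image("top") for _ in range(4)],0)
red=im[:,:,0]
def edge(line,a,b):  # half-level crossing
    s=line[a:b]; lo,hi=s.min(),np.median(np.sort(s)[-6:]); m=(lo+hi)/2; k=np.where(np.diff((s>m).astype(int))!=0)[0]
    if len(k)!=1: return None
    k=k[0]; return a+k+(m-s[k])/(s[k+1]-s[k])
def line(pts,name):
    w=ray("top",pts,.012)[:,:2]; vx,vy,x,y=cv2.fitLine(w.astype(np.float32),cv2.DIST_HUBER,0,1e-4,1e-6).ravel()
    n=np.array([-vy,vx]); res=(w-[x,y])@n; print(name,len(w),"dir deg",np.degrees(np.arctan2(vy,vx)).round(2),"pt",x.round(4),y.round(4),"res mm",(1e3*res.std()).round(2))
R=[(e,v) for v in list(range(80,190,4))+list(range(215,280,4)) if (e:=edge(red[v],380,402))]
T=[(u,e) for u in list(range(220,275,4))+list(range(320,355,4)) if (e:=edge(red[:,u],56,76))]
L=[(e,v) for v in range(75,125,3) if (e:=edge(red[v],196,218))]
line(R,"right"),line(T,"top"),line(L,"left")
for v in (64,70,76,82,88):   # white box vs plate: saturation r-b
    print(v,im[v,276:318,:].mean(1).astype(int).tolist())
for v in (108,114,120,126): print(v,im[v,280:312].mean(1).astype(int).tolist())
```

```text
right 41 dir deg -1.68 pt 0.6662 -0.1026 res mm 0.29
top 20 dir deg 88.22 pt 0.9026 0.0627 res mm 0.22
left 17 dir deg -1.79 pt 0.8357 0.2514 res mm 0.2
64 [80, 84, 84, 82, 80, 82, 152, 217, 241, 243, 243, 241, 241, 241, 242, 242, 242, 243, 243, 242, 242, 242, 241, 242, 242, 243, 243, 243, 243, 243, 242, 242, 241, 244, 249, 227, 105, 79, 86, 86, 86, 89]
70 [223, 222, 221, 219, 218, 204, 189, 225, 246, 244, 243, 243, 243, 243, 244, 244, 244, 244, 244, 244, 244, 243, 243, 243, 242, 242, 241, 242, 242, 242, 243, 242, 242, 246, 244, 221, 216, 216, 216, 215, 216, 216]
76 [173, 171, 170, 167, 168, 165, 193, 234, 249, 246, 245, 245, 244, 245, 245, 245, 245, 245, 244, 244, 243, 243, 243, 243, 243, 244, 244, 244, 244, 244, 245, 245, 246, 251, 245, 217, 216, 216, 216, 215, 214, 214]
82 [172, 171, 170, 169, 166, 172, 205, 238, 246, 244, 244, 244, 244, 244, 243, 243, 244, 243, 243, 244, 244, 245, 245, 245, 245, 245, 244, 244, 245, 244, 245, 244, 244, 248, 242, 216, 216, 215, 215, 213, 213, 214]
88 [171, 170, 170, 168, 162, 175, 222, 246, 248, 246, 246, 246, 244, 244, 244, 244, 244, 245, 245, 245, 245, 244, 245, 243, 243, 243, 243, 244, 245, 245, 245, 245, 246, 247, 237, 217, 216, 214, 214, 212, 213, 213]
108 [166, 189, 217, 214, 213, 213, 188, 99, 85, 92, 100, 109, 116, 121, 122, 126, 125, 126, 127, 125, 122, 118, 112, 94, 71, 156, 219, 214, 211, 212, 214, 215]
114 [164, 188, 218, 215, 208, 168, 83, 91, 88, 82, 85, 86, 87, 86, 85, 85, 85, 90, 93, 96, 103, 113, 118, 127, 125, 121, 148, 199, 213, 214, 214, 212]
120 [166, 168, 166, 186, 216, 212, 167, 61, 69, 74, 75, 73, 81, 84, 83, 83, 81, 83, 84, 82, 83, 83, 82, 80, 100, 174, 218, 212, 211, 214, 214, 214]
126 [164, 188, 216, 212, 215, 204, 125, 61, 82, 107, 115, 113, 113, 111, 112, 113, 113, 113, 121, 121, 104, 101, 91, 67, 131, 200, 215, 212, 212, 214, 215, 212]
```

```bash
sed -i 's/^P0=.*/P0=[.6131,.0784,-.0302]/' h.py
cat > m2.py <<'E'
from m import *
def comp(im,u,v,r=11,th=120):
    g=cv2.resize(im[v-r:v+r+1,u-r:u+r+1].mean(2).astype(np.float32),None,fx=8,fy=8,interpolation=cv2.INTER_CUBIC)
    n,l,st,ce=cv2.connectedComponentsWithStats((g<th).astype(np.uint8))
    k=1+np.argmax(st[1:,4]); c=(ce[k]+.5)/8-.5; return u-r+c[0],v-r+c[1],np.sqrt(st[k,4]*4/np.pi)/8
def run(guess,chip,n="top"):
    im=np.mean([get_image(n) for _ in range(4)],0)
    px=np.array([comp(im,*g) for g in guess]); print(px.round(2)); b=ray(n,px[:,:2],.049)
    def f(p):
        d=b[:,None]-S([p[0],p[1],P0[2]],spokes(p[2]))[None]; k=np.linalg.norm(d,axis=2).argmin(1)
        return np.r_[d[np.arange(len(b)),k,:2].ravel(),(p[0]-P0[0])/2,(p[1]-P0[1])/2]
    s=least_squares(f,[P0[0],P0[1],0]); print(n,"centre",s.x[:2].round(4),"joint deg",np.degrees(s.x[2]).round(2),(s.fun*1e3).round(1))
    c=comp(im,*chip,r=12,th=95); w=ray(n,[c[:2]],.061)[0]
    for C in (P0[:2],s.x[:2]): d=w[:2]-C; print("chip",np.round(c,2),np.hypot(*d).round(4),np.degrees(np.arctan2(d[1],d[0])-P0[2]).round(2))
    return im
E
python3 - <<'E'
from m2 import *
im=run([(260,150),(328,151),(362,212)],(292,186))
cv2.imwrite("pics/c4.png",cv2.resize(im[170:215,265:325,::-1].astype(np.uint8),None,fx=12,fy=12,interpolation=cv2.INTER_CUBIC))
# side: balls from crop
g=[(180+434/2.5,120+202/2.5),(180+371/2.5,120+297/2.5),(180+176/2.5,120+307/2.5)]
run([tuple(int(round(x)) for x in q) for q in g],(180+124,120+73),"side")
E
```

```text
[[260.02 149.73   8.52]
 [328.48 151.46   8.46]
 [361.9  211.39   9.02]]
top centre [0.6143 0.0789] joint deg 0.22 [ 0.3  0.5  0.2 -0.1 -0.3 -0.2  0.6  0.3]
chip [292.3  185.64  16.76] 0.0421 1.18
chip [292.3  185.64  16.76] 0.0409 0.43
[[353.19 200.52   8.77]
 [326.37 238.49  11.97]
 [249.46 242.4   12.23]]
side centre [0.6171 0.0806] joint deg -0.24 [ 1.8 -0.  -0.3  0.1 -0.5  0.5  2.   1.1]
chip [303.95 192.75  14.6 ] 0.0412 -0.09
chip [303.95 192.75  14.6 ] 0.0373 -3.67
```

View pics/c4.png

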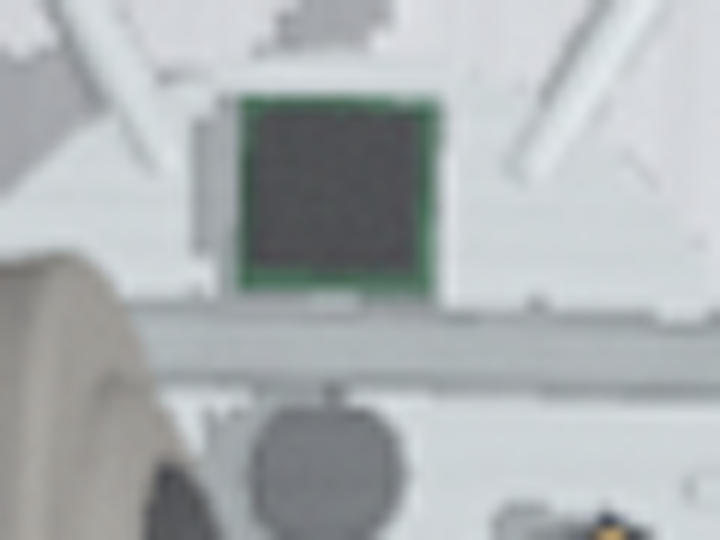

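The chip sits square, with its edges parallel to the stand, and the joint reads about 0.2°. I'll back off, lift clear and check again.

```bash
python3 -m jog '[[[-1,-6,0,0,0,0,-1],[-1,-10,0,0,0,0,-1],[0,-5,0,0,0,0,-1],[0,0,30,0,0,0,-1],[0,0,40,0,0,0,-1],[-20,20,40,0,0,0,-1],[-20,50,40,0,0,0,-1],[0,60,0,0,0,0,-1],[0,60,0,0,0,0,-1],[0,60,0,0,0,0,-1]]]'
python3 -m jog '[[[0,60,0,0,0,0,-1],[0,60,0,0,0,0,-1],[0,40,0,0,0,0,-1],[0,0,0,0,0,0,-1],[0,0,0,0,0,0,-1],[0,0,0,0,0,0,-1]]]'
python3 - <<'E'
from m2 import *
im=run([(260,150),(328,151),(362,212)],(292,186))
cv2.imwrite("pics/top5.png",cv2.resize(im[50:300,180:420,::-1].astype(np.uint8),None,fx=2,fy=2))
im=run([(353,201),(326,238),(249,242)],(304,193),"side")
E
```

```text
time_s: 12.68
tcp_pos: [0.4889, 0.335, 0.2081]
ee_rot: [0.016, 1.0, 0.0, 0.0]
wrist_force: [0.9, -0.4, 0.6]
gripper_width: 0.004
gripper_force: 0.0
time_s: 13.42
tcp_pos: [0.4896, 0.4919, 0.208]
ee_rot: [0.016, 1.0, -0.0, 0.0]
wrist_force: [-0.3, 0.0, -0.1]
gripper_width: 0.002
gripper_force: 0.0
[[260.03 149.73   8.53]
 [328.49 151.46   8.47]
 [361.9  211.4    9.03]]
top centre [0.6143 0.0789] joint deg 0.22 [ 0.3  0.5  0.2 -0.1 -0.3 -0.2  0.6  0.3]
chip [292.3  185.56  16.6 ] 0.0423 1.2
chip [292.3  185.56  16.6 ] 0.041 0.45
[[353.2  200.53   8.87]
 [326.02 238.28  12.3 ]
 [248.69 242.44  12.98]]
side centre [0.6169 0.081 ] joint deg -0.36 [ 2.2 -0.2  0.1  0.4 -1.3  0.5  1.9  1.3]
chip [303.95 192.71  14.81] 0.0413 0.11
chip [303.95 192.71  14.81] 0.0376 -4.06
```

View pics/top5.png

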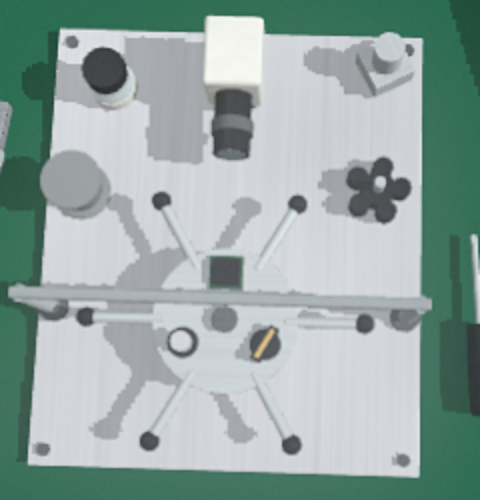

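All six balls are now in view: front (260,150) and (328,151), sides (222,208) and (362,211), rear (254,270) and (326,272). The chip is at (292,186). One last fit with all six, then hand in if it agrees.

Run:
```python
from m2 import *
from plant import ctrl
run([(260,150),(328,151),(362,212),(222,208),(254,270),(326,272)],(292,186))
```

```text
[[260.03 149.73   8.54]
 [328.48 151.45   8.47]
 [361.91 211.4    9.02]
 [222.16 207.77   8.88]
 [254.01 270.22   9.17]
 [325.32 272.11   9.16]]
top centre [0.614  0.0791] joint deg 0.22 [ 0.6  0.3  0.5 -0.3  0.  -0.4  0.1  0.6 -0.5  0.2 -0.4 -0.2  0.5  0.4]
chip [292.31 185.55  16.59] 0.0423 1.17
chip [292.31 185.55  16.59] 0.0414 0.17
```

The six-ball fit gives a joint angle of 0.2° with residuals under 0.7 mm. The chip agrees, and the wheel hasn't moved since I backed off.

```bash
python3 -c "
from plant import ctrl; print(ctrl.sign_off())"
```

```text
the job is handed in; nothing more can be done
None
```

The job is handed in: three spoke pushes turned the wheel until the chip sat in front of the lens, about 0.2° off by the camera fit, with the wheel at rest, the chip untouched and the arm clear, at about 14 s on the clock.

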